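# Throw the toggle latches of a sample case and raise its lid

## Task

Open the sample case: throw both of its over-centre toggle latches fully open, then put a fingertip under the lip at the front of the lid, raise the lid past upright and ease it gently right back against its stop, without forcing it. Leave the lid standing open by itself, with both latches still open, and do not disturb the timer, the jar and the marker standing nearby.

Things in the scene. Friction and masses are not known exactly. Their poses are not given: they have to be found in the camera images.
- case: the sample case, fixed to the worktop: a plain grey box 140 (x) x 200 (y) x 80 mm high with a grey lid 25 mm high on it (top of the lid at 105 mm when shut, under 2 mm more over its ribs). Origin: centre of its underside. x points from the front, where the latches are, to the back, where the lid is hinged; right latch at -y; z up. Its front faces mostly to the robot's left
- lid (a joint): hinge of the lid, rad: 0 = shut, 1.57 = upright, 1.80 = its stop, fully open. Hinge line along the case's y at x = +70, z = 80 mm in the case's frame. The lid weighs about 0.35 kg (varies by a third); the hinge is stiff (friction 0.55 N m), so the lid stays where it is left, and takes about 3 to 6 N at the lip to raise
- lid_hinge (a point): middle of the lid's hinge line; its axes turn with the lid, and with the lid shut they are those of the case
- lid_lip (a point): middle of the outer lower edge of the lid's lip, a black plate 70 mm long (along y), 7 mm thick, standing 25 mm out from the front of the lid between the latches. Its flat underside is level with this point, 86 mm above the worktop when shut; this point is 165 mm from the hinge line. Below the lip the front of the case is flat and clear down to the worktop
- latch_left (a joint): hinge of the left toggle latch, rad: 0 = shut (lever upright), 2.2 = fully open (lever thrown towards the front and down). Sprung over-centre: up to about 0.85 rad the spring drives it back shut (0.28 N m at first, less towards the centre); past about 1.0 rad it snaps open by itself. Its claw lets the lid go after about 0.4 rad
- latch_right (a joint): hinge of the right toggle latch, rad: 0 = shut (lever upright), 2.2 = fully open (lever thrown towards the front and down). Sprung over-centre: up to about 0.85 rad the spring drives it back shut (0.28 N m at first, less towards the centre); past about 1.0 rad it snaps open by itself. Its claw lets the lid go after about 0.4 rad
- latch_left_pivot (a point): middle of the left latch's pivot line, which runs along the case's y: at x = -82, y = +68, z = 62 mm in the case's frame; this point's axes turn with the lever (z along the lever, away from the pivot)
- latch_right_pivot (a point): middle of the right latch's pivot line, which runs along the case's y: at x = -82, y = -68, z = 62 mm in the case's frame; this point's axes turn with the lever (z along the lever, away from the pivot)
- latch_left_tip (a point): end of the left latch's steel lever, a flat bar 6 mm thick, 22 mm wide, 74 mm long from the pivot, its back face 5 mm in front of the pivot line; a tab 28 mm wide and 6 mm thick juts 9 mm beyond its front face at this end. Shut, the tab's top is 139 mm above the worktop, 32 mm above the lid's ribs; behind the lever, the space above the lid is free
- latch_right_tip (a point): end of the right latch's steel lever, a flat bar 6 mm thick, 22 mm wide, 74 mm long from the pivot, its back face 5 mm in front of the pivot line; a tab 28 mm wide and 6 mm thick juts 9 mm beyond its front face at this end. Shut, the tab's top is 139 mm above the worktop, 32 mm above the lid's ribs; behind the lever, the space above the lid is free
- timer_mid (a point): bystander: white bench timer, 52 x 62 x 34 mm, loose on the worktop; this point is its centre
- jar_mid (a point): bystander: brown sample jar with white cap, diameter 50, 85 mm high, loose on the worktop; this point is its centre
- marker_mid (a point): bystander: marker pen 131 mm long lying on the worktop, loose; this point is its centre

How it is judged:
On the way, in this order (a step that is already met when the one before it is completed fails the run):
1. both latches are thrown open (over 1.9 rad) while the lid is still shut (under 0.1 rad) (value of joint each of latch_left, latch_right above 1.9 rad and value of joint lid below 0.1 rad), for 0.1 s.
2. the lid is laid right back, within 0.06 rad of its stop (over 1.74 rad) (value of joint lid above 1.74 rad), for 0.2 s.
At the end, for the whole second after the job is handed in: both latches are open (over 1.9 of 2.2 rad) and the lid stands open by itself, back against its stop (over 1.74 of 1.80 rad), at rest (value of joint each of latch_left, latch_right above 1.9 rad and value of joint lid above 1.74 rad and velocity of joint lid between -0.05 and 0.05 rad/s); the robot touches nothing.
It fails at once if the timer is shifted by more than 25 mm or knocked over (distance of timer_mid from where it was at the start of the episode above 0.025 m).
It fails at once if the jar is shifted by more than 25 mm or knocked over (distance of jar_mid from where it was at the start of the episode above 0.025 m).
It fails at once if the marker is shifted by more than 25 mm or knocked over (distance of marker_mid from where it was at the start of the episode above 0.025 m).
It fails at once if the lid is forced: the fingers press on it with over 40 N (contact force between the fingers and lid above 40 N).
It also fails if it takes over 58 s, if anything falls off the work surface, if the arm or the gripper's body presses on something with over 40 N, if the wrist force passes 120 N, or if a joint passes its speed limit or range.

## Robot

A 6-joint arm with a two-finger parallel gripper is mounted at the origin on a cart in front of the work surface, level with it; the furniture and walls round the work are solid. World frame = base frame: x ahead of the robot, y to its left, z up, the work surface at z = 0. Lengths are in m, angles in rad, forces in N, time in s.
With the tool pointing down it reaches from about 0.25 to 0.775 m from the base axis. Payload 4 kg.
Tool frame: the origin (TCP) lies at the very end of the fingers, on their centre line; the grasp point (between the pads) lies 19 mm behind it; z points along the fingers, y is the line along which they close (so a half turn about z gives the same grasp; the last joint's range is limited). The gripper opens to 94 mm and grips with 3 to 60 N. Pads are 16 mm wide; open, the fingers measure 119 mm over their backs; the gripper's body (75 mm by 177 mm) begins 78 mm behind the grasp point.
Start: joints at [1.001, 0.087, 1.371, -0, 1.684, -0.103], TCP at [0.248, 0.491, 0.206] pointing down, gripper open.
Joint ranges: [-3.1, 3.1], [-0.76, 2.03], [0.27, 2.55], [-1.08, 4.22], [0.17, 2.65], [-2.57, 2.57]. Speed limits (rad/s): [2.79, 2.79, 3.14, 3.14, 3.14, 3.14].

## Interface

Orientations are given as [roll, pitch, yaw] about the fixed x, y, z axes, in that order (R = Rz(yaw) Ry(pitch) Rx(roll)).
In Python, from bench import robot, vision gives the robot as it stands.
- The arm moves only by the shell command python3 -m crank 'ROWS'. ROWS is JSON, a list of rows, each a list of 3 entries, a list of its own where there are three numbers: the closure, from 0 (fully open) to 1 (shut), then the shift along the tool's x, y, z in m, then the turn, a rotation vector about the tool's x, y, z in degrees. A call has 1 to 8 rows; each row shifts and turns the commanded pose from where the row before left it, along the tool's axes as they then stand; what a row does not reach is not made up. A row lasts 1/10 s, in which the tool goes at most 50 mm and 8.59 degrees, less where a joint would pass 70% of its speed; a pose out of reach is approached as far as the arm can. A call with a gripper value outside its range is refused whole. The fingers move at their own pace and stop on an object; the grip force is fixed at half the most. Time passes only in rows, so rows that do not move let the fingers close. It gives the time, the measured TCP pose, the force, the opening and the grip force at its end, in the units of the state.
- robot.get_obs(): the state, without advancing time (a new reading comes with each control period).
- vision.snapshot(name): name is "scene" or "top" or "wrist"; returns a dict with "color" (384x512x3 uint8, red, green, blue), "z_map" (384x512 float32, m along the optical axis (not along the pixel's ray), 0 where there is no reading), "fx", "fy", "cx", "cy" (pixels), "R" (3x3) and "t" (3): a world point X has camera coordinates R X + t. Camera axes: x right, y down, z forward; pixel columns grow to the right and rows downward; lengths in m; the calibration is good to about 2 mm. A picture is of the moment at which its call begins.
- robot.close_job(): hands the job in; it is judged then, once.
The state is a dict: "time": time; "joint_positions": joint angles; "qvel": joint speeds; "joint_torque": joint torques, N m; "tool_pos": TCP position; "ee_rot": TCP orientation; "wrist_force": force on the tool from outside, world axes, zero at the start; "wrist_torque": the same for the moment, N m; "width": finger opening in m; "finger_force": force on a finger pad.
Only numpy, scipy, OpenCV 4.12 (cv2) and the standard library are available. Lean on these libraries where they do the work, as an engineer would, in place of code of your own. Each camera call takes 0.05 s, during which the arm holds its last target. There are 200 camera calls.

## Working session

There is one attempt and no reset: what is moved stays moved. The work goes in short steps, Python scripts to look and compute and a shell command to move; the robot and the scene stay as the last step left them, time stands still between calls to the robot, and variables do not carry over. Pictures are saved under pics/ and viewed, at most 10 in all, crops included, and the job is handed in when it is done.

```bash
mkdir -p pics; ls
cat > h.py <<'E'
import numpy as np, cv2
from bench import robot, vision
from scipy.spatial.transform import Rotation as Ro
def snap(n,f=None):
    s=vision.snapshot(n)
    if f: cv2.imwrite('pics/'+f,s['color'][:,:,::-1])
    return s
def pts(s):
    z=s['z_map'];v,u=np.indices(z.shape)
    c=np.stack([(u-s['cx'])/s['fx']*z,(v-s['cy'])/s['fy']*z,z],-1)
    return (c-s['t'])@s['R']
def st():
    o=robot.get_obs();print('t',o['time'],'p',np.round(o['tool_pos'],4),'r',np.round(o['ee_rot'],3),'F',np.round(o['wrist_force'],1),'w',round(o['width'],4));return o
E
python3 - <<'E'
from h import *
o=st();print(o)
a=snap('scene');b=snap('top');c=snap('wrist')
cv2.imwrite('pics/a.png',np.hstack([cv2.resize(x['color'],(400,300))[:,:,::-1] for x in (a,c)]))
cv2.imwrite('pics/top.png',cv2.resize(b['color'],(800,600))[:,:,::-1])
E
```

```text
pics
t 0.0 p [0.2472 0.4907 0.2043] r [-3.139 -0.     2.675] F [0.4 0.3 1. ] w 0.0938
{'time': 0.0, 'joint_positions': array([ 1.00090811e+00,  8.79550855e-02,  1.37222492e+00, -1.33355477e-05,
        1.68360977e+00, -1.03104309e-01]), 'qvel': array([ 1.01272981e-03,  6.50073804e-05, -1.84396882e-04,  2.31519778e-03,
        1.61094860e-04, -6.52442613e-04]), 'joint_torque': array([ 5.19869161e-05, -3.40182710e+01, -3.02425432e+01,  7.18115154e-02,
        3.31320707e-02, -1.70147860e-04]), 'tool_pos': array([0.24722379, 0.49069434, 0.20431902]), 'ee_rot': array([-3.13940583e+00, -2.12947866e-04,  2.67480703e+00]), 'wrist_force': array([0.43965943, 0.33488373, 0.98159133]), 'wrist_torque': array([ 0.0102943 ,  0.0014318 , -0.02742979]), 'finger_force': 0.0, 'width': 0.09381192862594223}
```

View pics/a.png

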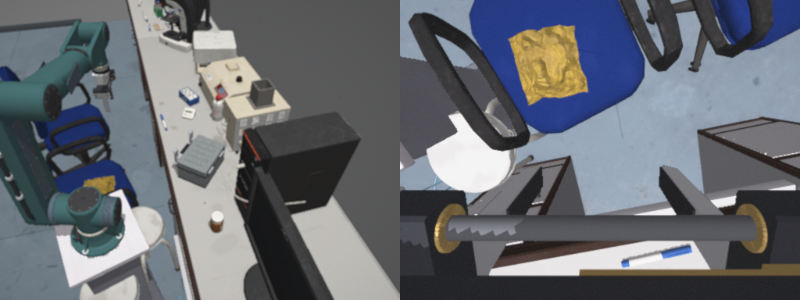

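View pics/top.png

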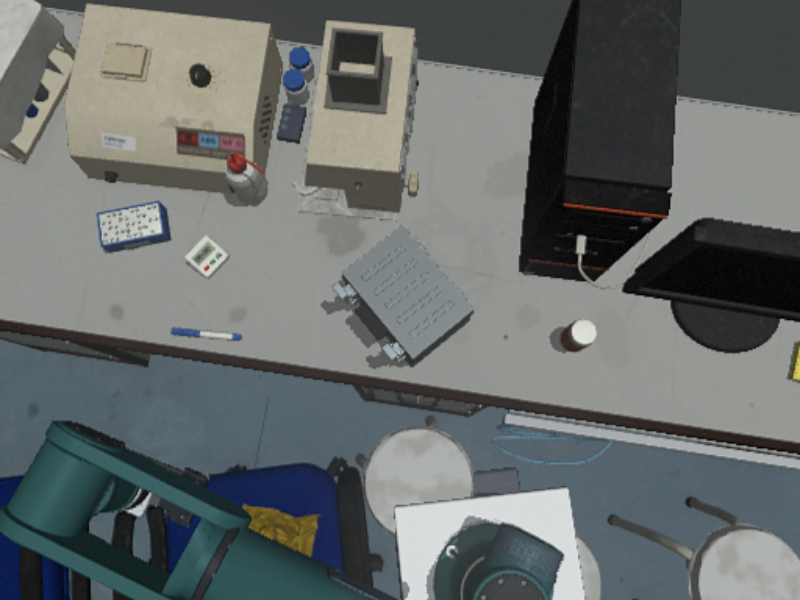

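The top view (800x600) shows the case centred at about (405,295), with its latches at (345,290) and (393,350) and the lip between them. The timer is at (207,257), the marker at (205,334) and the jar at (578,335). Next I'll measure from depth.

Run:
```python
from h import *
res={}
for n in('top','scene'):
    s=snap(n);P=pts(s)
    if n=='top':
        S=s;PT=P
    ok=(s['z_map']>0)&(np.hypot(P[...,0]-.45,P[...,1]-.13)<.25)
    # lid top
    if n=='top':
        m=ok&(P[...,2]>.095)&(P[...,2]<.115)
        m=m.astype(np.uint8);m=cv2.morphologyEx(m,cv2.MORPH_OPEN,np.ones((5,5)))
        k,l,stt,c=cv2.connectedComponentsWithStats(m);i=1+np.argmax(stt[1:,4]);mm=l==i
        print('lid comp',stt[i]);q=P[mm]
    else:
        m=ok&(P[...,2]>.1)&(P[...,2]<.112);q=P[m]
    r=cv2.minAreaRect((q[:,:2]*1000).astype(np.float32));print(n,len(q),r,'z',np.median(q[:,2]),cv2.boxPoints(r).round(0).tolist())
    hi=ok&(P[...,2]>.125)&(P[...,2]<.15)
    k,l,stt,c=cv2.connectedComponentsWithStats(hi.astype(np.uint8))
    for j in range(1,k):
        if stt[j,4]>5:w=P[l==j];print('  hi',stt[j],w.mean(0).round(4),w.min(0).round(3),w.max(0).round(3))
# bystanders & obstacles
for nm,(u,v) in dict(timer=(207,257),marker=(205,334),jar=(578,335)).items():
    print(nm,PT[int(v*.64),int(u*.64)].round(3))
print('robotside edges of obstacles: tower', [PT[int(v*.64),int(u*.64)].round(3) for u,v in((600,195),(530,255),(360,170),(400,195),(245,175))])
```

```text
lid comp [ 222  146   79   82 3534]
top 3534 ((520.7638549804688, 94.98600006103516), (200.5674285888672, 141.99610900878906), 33.04339599609375) z 0.10574542893326301 [[398.0, 100.0], [475.0, -19.0], [644.0, 90.0], [566.0, 209.0]]
  hi [240 121  16   4  43] [0.6958 0.1094 0.1373] [0.691 0.09  0.127] [0.7   0.132 0.15 ]
  hi [213 181   9  10  53] [0.5259 0.2107 0.1391] [0.513 0.201 0.131] [0.54  0.221 0.145]
  hi [244 220  10  10  57] [0.4125 0.1367 0.1387] [0.399 0.126 0.132] [0.425 0.149 0.144]
scene 1717 ((546.3775634765625, 119.24592590332031), (281.8329162597656, 181.46131896972656), 26.14010238647461) z 0.10769843068286802 [[380.0, 139.0], [460.0, -24.0], [713.0, 100.0], [633.0, 263.0]]
  hi [241 165   6   8  33] [0.5253 0.2093 0.1394] [0.513 0.2   0.128] [0.536 0.222 0.146]
  hi [296 164   7  13  36] [0.6955 0.1066 0.1375] [0.69  0.088 0.125] [0.7   0.133 0.15 ]
  hi [221 189   7   8  37] [0.4118 0.1353 0.139 ] [0.398 0.126 0.127] [0.424 0.147 0.145]
timer [0.646 0.464 0.023]
marker [0.501 0.478 0.012]
jar [ 0.413 -0.197  0.085]
robotside edges of obstacles: tower [array([ 0.56 , -0.177,  0.401]), array([ 0.555, -0.126,  0.131]), array([0.706, 0.153, 0.227]), array([0.701, 0.087, 0.104]), array([0.762, 0.365, 0.12 ])]
```

```bash
cat >> h.py <<'E'
C=np.array([.5208,.0950,0]);A=np.radians(-57.0)
Rc=Ro.from_euler('z',A).as_matrix()
def rel(cx=None,cy=None,cz=None):
    "tool pose in case frame (mm); shift to target in tool axes (mm)"
    o=robot.get_obs();R=Ro.from_euler('xyz',o['ee_rot']).as_matrix()
    p=Rc.T@(o['tool_pos']-C);Rt=Rc.T@R
    print('t',round(o['time'],2),'case mm',(p*1e3).round(1),'z',Rt[:,2].round(3),'y',Rt[:,1].round(3),'F case',(Rc.T@o['wrist_force']).round(1),'q',o['joint_positions'].round(2),'w',round(o['width'],3))
    if cx is not None: print('  shift tool mm',(Rt.T@(np.array([cx,cy,cz])-p*1e3)).round(1))
E
python3 -m crank '[[1,[0,0,0],[0,0,7.5]],[1,[0,0,0],[0,0,7.5]],[1,[0,0,0],[0,0,7.5]],[1,[0,0,0],[0,0,7.7]],[1,[-0.045,0.01,0],[0,0,0]],[1,[-0.045,0.01,0],[0,0,0]],[1,[-0.045,0.01,0],[0,0,0]],[1,[-0.045,0.01,0],[0,0,0]]]'
python3 -c "
from h import *
rel(-74,68,160)"
```

```text
time: 1.05
tool_pos: [0.3801, 0.3609, 0.2055]
ee_rot: [3.141, -0.0, 2.148]
wrist_force: [1.3, 0.3, -0.4]
width: 0.0335
finger_force: 0.0
t 1.05 case mm [-299.6   26.8  205.5] z [-0.  0. -1.] y [-0.002  1.     0.   ] F case [ 0.4  1.3 -0.4] q [0.65 0.03 1.43 0.   1.68 0.07] w 0.034
  shift tool mm [-225.7   40.8   45.5]
```

```bash
python3 -m crank '[[1,[-0.045,0.008,0],[0,0,0]],[1,[-0.045,0.008,0],[0,0,0]],[1,[-0.045,0.008,0],[0,0,0]],[1,[-0.045,0.008,0],[0,0,0]],[1,[-0.042,0.009,0.01],[0,0,0]],[1,[0,0,0.025],[0,0,0]],[1,[0,0,0],[0,0,0]]]' >/dev/null
python3 - <<'E'
from h import *
rel(-74,68,113)
s=snap('wrist');w=snap('scene')
cv2.imwrite('pics/b.png',np.hstack([cv2.resize(s['color'],(400,300)),cv2.resize(w['color'][130:280,150:350],(400,300))])[:,:,::-1])
E
```

```text
t 1.75 case mm [-78.5  65.8 166.2] z [-0.003 -0.008 -1.   ] y [ 0.002  1.    -0.008] F case [-0.5 -0.9 -0.4] q [ 0.25  0.14  1.38  0.    1.62 -0.32] w 0.001
  shift tool mm [-4.6  2.6 53.2]
```

View pics/b.png

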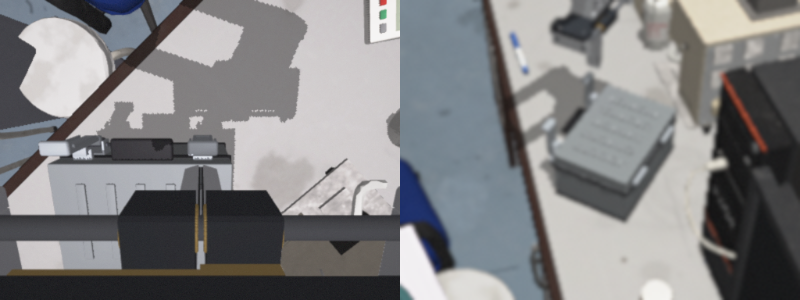

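The wrist view shows the closed fingertips at about (200,180), just behind the left latch (205,148). The scene crop agrees, with the fingers above the latch at about (588,70). Now I'll descend behind the lever and push.

```bash
python3 -m crank '[[1,[-0.005,0.0025,0.02],[0,0,0]],[1,[0,0,0.02],[0,0,0]],[1,[0,0,0.013],[0,0,0]],[1,[0,0,0],[0,0,0]]]'
python3 -c "
from h import *
rel(-150,68,95)"
```

```text
time: 2.25
tool_pos: [0.5381, 0.1962, 0.1163]
ee_rot: [-3.139, -0.001, 2.149]
wrist_force: [0.0, 0.5, 0.1]
width: 0.0006
finger_force: 0.0
t 2.25 case mm [-75.5  69.6 116.3] z [-0.001 -0.003 -1.   ] y [-0.003  1.    -0.003] F case [-0.4  0.3  0.1] q [ 0.25  0.17  1.45  0.    1.52 -0.33] w 0.001
  shift tool mm [74.5 -1.4 21.3]
```

```bash
python3 -m crank '[[1,[0.015,0,0],[0,0,0]],[1,[0.015,0,0],[0,0,0]],[1,[0.015,0,0.006],[0,0,0]],[1,[0.015,0,0.008],[0,0,0]],[1,[0.015,0,0.006],[0,0,0]],[1,[0.010,0,0],[0,0,0]],[1,[0,0,0],[0,0,0]]]'
python3 -c "
from h import *
rel(-90,68,190)
s=snap('wrist');cv2.imwrite('pics/c.png',s['color'][:,:,::-1])"
```

```text
time: 2.95
tool_pos: [0.4918, 0.2685, 0.0972]
ee_rot: [-3.141, -0.001, 2.15]
wrist_force: [0.7, -0.7, 0.7]
width: 0.0005
finger_force: 0.0
t 2.95 case mm [-161.3   70.2   97.2] z [-0.001 -0.001 -1.   ] y [-0.003  1.    -0.001] F case [0.9 0.2 0.7] q [ 0.4   0.16  1.51  0.    1.48 -0.18] w 0.001
  shift tool mm [-71.2  -2.5 -92.9]
```

View pics/c.png

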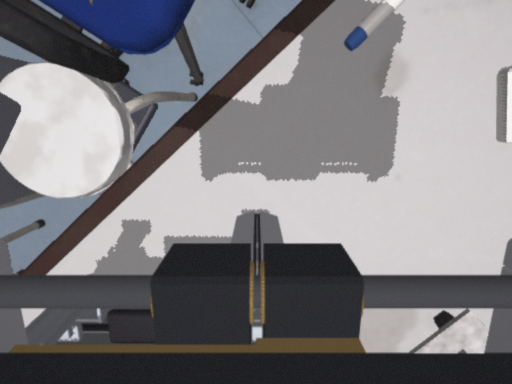

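The wrist view shows the fingers past the lever, with the latch hidden below them at about (258,335) and no force left. I'll rise and go to the right latch, and check the left one from there.

```bash
python3 -m crank '[[1,[0,0,-0.035],[0,0,0]],[1,[0,0,-0.035],[0,0,0]],[1,[-0.022,-0.035,0],[0,0,0]],[1,[-0.022,-0.035,0],[0,0,0]],[1,[-0.022,-0.035,0],[0,0,0]],[1,[-0.021,-0.033,0],[0,0,0]],[1,[0,0,0],[0,0,0]],[1,[0,0,0],[0,0,0]]]' >/dev/null
python3 - <<'E'
from h import *
rel(-74,-68,115)
for n in('top','scene'):
    s=snap(n);P=pts(s)
    for nm,cy in(('L',.068),('R',-.068)):
        q=((P-C)@Rc).reshape(-1,3);m=(abs(q[:,1]-cy)<.014)&(q[:,0]<-.08)&(q[:,0]>-.18)&(q[:,2]>.01)&(q[:,2]<.15)
        print(n,nm,m.sum(),(q[m].min(0)*1e3).round(),(q[m].max(0)*1e3).round())
E
```

```text
t 3.8 case mm [-71.4 -67.4 168.2] z [ 0.     0.002 -1.   ] y [0.001 1.    0.002] F case [ 0.3 -0.7  0.3] q [ 0.14 -0.15  1.67  0.    1.61 -0.43] w 0.0
  shift tool mm [ 2.6 -0.7 53.2]
top L 132 [-139.   56.   11.] [-87.  81.  77.]
top R 39 [-101.  -82.   62.] [-83. -55. 144.]
scene L 12 [-142.   57.   13.] [-80.  81.  96.]
scene R 97 [-103.  -82.   70.] [-80. -57. 146.]
```

Left latch open: its tip now reaches out to x≈-140 at low z. Now the right one.

```bash
python3 -m crank '[[1,[0.002,0,0.02],[0,0,0]],[1,[0,0,0.02],[0,0,0]],[1,[0,0,0.011],[0,0,0]],[1,[0,0,0],[0,0,0]],[1,[0.006,0,0],[0,0,0]]]'
python3 -m crank '[[1,[0.015,0,0],[0,0,0]],[1,[0.015,0,0],[0,0,0]],[1,[0.015,0,0.006],[0,0,0]],[1,[0.015,0,0.008],[0,0,0]],[1,[0.015,0,0.006],[0,0,0]],[1,[0.010,0,0],[0,0,0]],[1,[0,0,0],[0,0,0]]]'
python3 -m crank '[[1,[0.02,0.01,-0.045],[0,0,0]],[1,[0.045,0.02,-0.02],[0,0,0]],[1,[0.045,0.02,0],[0,0,0]],[1,[0,0.018,0],[0,-8,0]],[1,[0,0,0],[0,-8,0]],[1,[0,0,0],[0,-8,0]],[1,[0,0,0],[0,-8,0]],[1,[0,0,0],[0,-8,0]]]'
python3 - <<'E'
from h import *
rel(-140,0,60)
for n in('top','scene'):
    s=snap(n);P=pts(s)
    for nm,cy in(('L',.068),('R',-.068)):
        q=((P-C)@Rc).reshape(-1,3);m=(abs(q[:,1]-cy)<.014)&(q[:,0]<-.08)&(q[:,0]>-.18)&(q[:,2]>.01)&(q[:,2]<.15)
        print(n,nm,m.sum(),(q[m].min(0)*1e3).round(),(q[m].max(0)*1e3).round())
E
```

```text
time: 4.4
tool_pos: [0.4214, 0.1247, 0.1165]
ee_rot: [-3.141, 0.003, 2.147]
wrist_force: [3.3, -4.9, -4.5]
width: 0.0007
finger_force: 2.6
time: 5.1
tool_pos: [0.3742, 0.1978, 0.0976]
ee_rot: [3.14, 0.0, 2.15]
wrist_force: [0.6, 0.1, 0.1]
width: 0.0009
finger_force: 0.0
time: 5.9
tool_pos: [0.3725, 0.3243, 0.1622]
ee_rot: [3.135, 0.702, 2.144]
wrist_force: [-0.1, 0.6, 0.7]
width: 0.0005
finger_force: 0.0
t 5.9 case mm [-273.1    0.5  162.2] z [ 0.646  0.005 -0.764] y [-0.001  1.     0.005] F case [-0.6  0.2  0.7] q [ 1.02  0.19  1.51 -0.64  1.75  0.43] w 0.0
  shift tool mm [-35.6  -1.2 164. ]
top L 179 [-139.   54.   10.] [-80.  82.  97.]
top R 189 [-139.  -81.   10.] [-80. -54.  93.]
scene L 12 [-140.   57.   16.] [-80.  81.  97.]
scene R 67 [-140.  -82.   11.] [-80. -56.  96.]
```

```bash
python3 -m crank '[[1,[-0.006,0,0.03],[0,0,0]],[1,[-0.006,0,0.03],[0,0,0]],[1,[-0.006,0,0.03],[0,0,0]],[1,[-0.006,0,0.03],[0,0,0]],[1,[-0.006,0,0.03],[0,-6,0]],[1,[0,0,0],[0,-7,0]],[1,[0,0,0],[0,-3,0]],[1,[0,0,0],[0,0,0]]]'
python3 - <<'E'
from h import *
rel(-88,0,66)
s=snap('wrist');w=snap('top')
q=((pts(w)-C)@Rc).reshape(-1,3)
m=(abs(q[:,1])<.03)&(q[:,0]<-.073)&(q[:,0]>-.11)&(q[:,2]>.07)&(q[:,2]<.12)
if m.sum():print('lip',(np.percentile(q[m],[2,50,98],axis=0)*1e3).round())
cv2.imwrite('pics/d.png',np.hstack([cv2.resize(s['color'],(400,300)),cv2.resize(w['color'][120:270,150:350],(400,300))])[:,:,::-1])
E
```

```text
time: 6.8
tool_pos: [0.4368, 0.2222, 0.0635]
ee_rot: [-3.137, 0.976, 2.15]
wrist_force: [0.7, 0.4, -0.2]
width: 0.0006
finger_force: 0.0
t 6.8 case mm [-152.4   -1.2   63.5] z [ 0.828 -0.002 -0.56 ] y [ 0.     1.    -0.002] F case [ 0.   0.8 -0.2] q [ 0.93  0.32  1.72 -0.89  1.57  0.58] w 0.001
  shift tool mm [-38.2   1.2  51.9]
lip [[-94. -28.  88.]
 [-84.   0.  94.]
 [-73.  29.  98.]]
```

View pics/d.png

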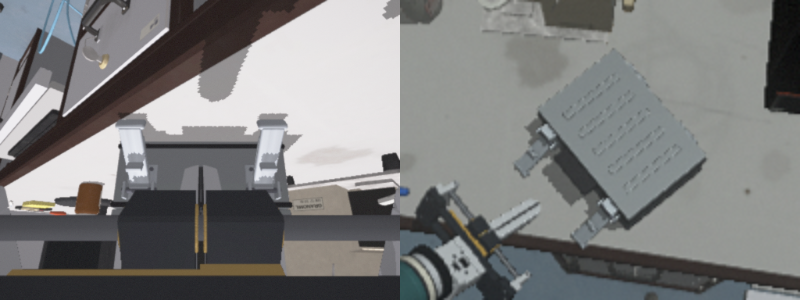

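The wrist view shows both levers thrown open at (132,150) and (270,150), with the fingertips centred between them at (200,180). In the top crop the finger points at the lip at about (570,175). Now I'll insert under the lip.

```bash
python3 -m crank '[[1,[-0.0095,0,0.0135],[0,0,0]],[1,[-0.0095,0,0.0135],[0,0,0]],[1,[-0.0095,0,0.0135],[0,0,0]],[1,[-0.0095,0,0.0135],[0,0,0]],[1,[0,0,0],[0,0,0]],[1,[0,0,0],[0,0,0]]]'
cat >> h.py <<'E'
def pose(th,a):
    r=a-th;cz=6-15*np.tan(max(r,0))
    n=np.array([np.sin(r),np.cos(r)]);t=np.array([-150,cz])-8*n   # lid frame (x',z')
    c,s=np.cos(th),np.sin(th)  # lid rotates +x'->-z for raising: (-1,0)->(-c, s)
    p=np.array([70+c*t[0]+s*t[1],80-s*t[0]+c*t[1]])
    return p
def plan(ths,alpha):
    o=robot.get_obs();R=Rc.T@Ro.from_euler('xyz',o['ee_rot']).as_matrix();p=Rc.T@(o['tool_pos']-C)*1e3
    a=np.arctan2(-R[2,2],R[0,2]);y=p[1];cur=np.array([p[0],p[2]])
    for th in ths:
        an=alpha(th);t=pose(th,an)
        X=np.array([-np.sin(a),-np.cos(a)]);Z=np.array([np.cos(a),-np.sin(a)])
        d=t-cur;print('th %.2f'%th,'x %.1f z %.1f'%(d@X,d@Z),'turn y %.1f'%np.degrees(an-a),'abs',t.round())
        cur=t;a=an
alpha=lambda th:np.radians(34)+th*np.radians(60)/1.8
E
python3 -c "
from h import *
rel()
plan([.05,.13,.21,.29,.37,.45,.53,.61],alpha)"
```

```text
time: 7.5
tool_pos: [0.4731, 0.1664, 0.0663]
ee_rot: [3.139, 0.977, 2.144]
wrist_force: [0.0, 0.2, 0.6]
width: 0.0005
finger_force: 0.0
t 7.5 case mm [-85.9  -1.1  66.3] z [ 0.829 -0.    -0.56 ] y [0.001 1.    0.001] F case [-0.1  0.1  0.6] q [ 0.81  0.27  1.79 -0.94  1.48  0.53] w 0.0
th 0.05 x -9.8 z -5.2 turn y 1.6 abs [-85.  77.]
th 0.13 x -10.8 z -7.0 turn y 2.7 abs [-84.  90.]
th 0.21 x -11.0 z -6.6 turn y 2.7 abs [-82. 103.]
th 0.29 x -11.2 z -6.2 turn y 2.7 abs [-80. 116.]
th 0.37 x -11.4 z -5.8 turn y 2.7 abs [-76. 128.]
th 0.45 x -11.6 z -5.3 turn y 2.7 abs [-71. 140.]
th 0.53 x -11.8 z -4.9 turn y 2.7 abs [-66. 151.]
th 0.61 x -11.9 z -4.4 turn y 2.7 abs [-59. 162.]
```

```bash
python3 -m crank '[[1,[-0.010,0,-0.005],[0,1.6,0]],[1,[-0.011,0,-0.007],[0,2.7,0]],[1,[-0.011,0,-0.0065],[0,2.7,0]],[1,[-0.011,0,-0.006],[0,2.7,0]]]'
cat >> h.py <<'E'
def lid():
    for n in('top','scene'):
        q=((pts(snap(n))-C)@Rc).reshape(-1,3)*1e3
        m=(abs(abs(q[:,1])-55)<35)&(abs(q[:,0])<230)&(q[:,2]>109)&(q[:,2]<275)  # lid points clear of the finger
        x=q[m]; 
        if len(x)<30: print(n,'few',len(x));continue
        ang=np.arctan2(x[:,2]-80,70-x[:,0]);rad=np.hypot(x[:,2]-80,70-x[:,0])
        # lid front top corner: rad 142 at +10 deg above lid plane
        k=(rad>60)&(rad<146);
        # per point: angle if on top face (25 mm above plane)
        th=ang-np.arcsin(np.clip(25/np.maximum(rad,26),0,1))
        print(n,'lid top-face theta pct',np.percentile(th[k],[25,50,75]).round(3),k.sum())
E
python3 -c "
from h import *
rel();lid()
plan([.37,.45,.53,.61,.69,.77,.85,.93],alpha)"
```

```text
time: 7.9
tool_pos: [0.4746, 0.1624, 0.1131]
ee_rot: [-3.137, 0.803, 2.151]
wrist_force: [-1.4, 0.7, -4.1]
width: 0.0006
finger_force: 1.9
t 7.9 case mm [-81.7  -2.  113.1] z [ 0.719 -0.001 -0.695] y [-0.001  1.    -0.003] F case [-1.4 -0.7 -4.1] q [ 0.72  0.12  1.75 -0.8   1.47  0.31] w 0.001
top lid top-face theta pct [0.265 0.283 0.301] 1671
scene lid top-face theta pct [0.312 0.33  0.348] 810
th 0.37 x -11.0 z -4.4 turn y 2.5 abs [-76. 128.]
th 0.45 x -11.6 z -5.3 turn y 2.7 abs [-71. 140.]
th 0.53 x -11.8 z -4.9 turn y 2.7 abs [-66. 151.]
th 0.61 x -11.9 z -4.4 turn y 2.7 abs [-59. 162.]
th 0.69 x -12.0 z -4.0 turn y 2.7 abs [-52. 172.]
th 0.77 x -12.1 z -3.5 turn y 2.7 abs [-43. 182.]
th 0.85 x -12.2 z -3.1 turn y 2.7 abs [-34. 191.]
th 0.93 x -12.3 z -2.6 turn y 2.7 abs [-25. 199.]
```

Lid rising at ~0.29 rad with 4 N, as planned.

```bash
python3 -m crank '[[1,[-0.011,0,-0.0045],[0,2.5,0]],[1,[-0.0115,0,-0.005],[0,2.7,0]],[1,[-0.012,0,-0.005],[0,2.7,0]],[1,[-0.012,0,-0.0045],[0,2.7,0]],[1,[-0.012,0,-0.004],[0,2.7,0]],[1,[-0.012,0,-0.0035],[0,2.7,0]],[1,[-0.012,0,-0.003],[0,2.7,0]],[1,[-0.0125,0,-0.0025],[0,2.7,0]]]'
python3 -c "
from h import *
rel();lid()
plan([1.01,1.09,1.16,1.23,1.30,1.36,1.42,1.47],alpha)"
```

```text
time: 8.8
tool_pos: [0.5054, 0.1165, 0.1955]
ee_rot: [-3.139, 0.43, 2.15]
wrist_force: [-4.5, 2.9, -0.1]
width: 0.0003
finger_force: 2.3
t 8.8 case mm [-26.5  -1.2 195.5] z [ 0.417 -0.001 -0.909] y [-0.002  1.    -0.002] F case [-4.9 -2.2 -0.1] q [ 0.4  -0.04  1.58 -0.42  1.52 -0.18] w 0.0
top lid top-face theta pct [0.893 0.921 0.934] 1148
scene lid top-face theta pct [0.935 0.949 0.963] 822
th 1.01 x -11.7 z -3.6 turn y 2.6 abs [-14. 206.]
th 1.09 x -12.5 z -1.7 turn y 2.7 abs [ -3. 212.]
th 1.16 x -10.9 z -1.2 turn y 2.3 abs [  6. 217.]
th 1.23 x -10.9 z -0.8 turn y 2.3 abs [ 17. 221.]
th 1.30 x -11.0 z -0.5 turn y 2.3 abs [ 27. 224.]
th 1.36 x -9.4 z -0.1 turn y 2.0 abs [ 36. 226.]
th 1.42 x -9.4 z 0.1 turn y 2.0 abs [ 45. 228.]
th 1.47 x -7.5 z 0.3 turn y 1.7 abs [ 53. 229.]
```

```bash
python3 -m crank '[[1,[-0.0115,0,-0.0035],[0,2.6,0]],[1,[-0.0125,0,-0.0015],[0,2.7,0]],[1,[-0.011,0,-0.001],[0,2.3,0]],[1,[-0.011,0,-0.001],[0,2.3,0]],[1,[-0.011,0,-0.0005],[0,2.3,0]],[1,[-0.0095,0,0],[0,2,0]],[1,[-0.0095,0,0],[0,2,0]],[1,[-0.0075,0,0],[0,1.7,0]]]'
python3 -c "
from h import *
rel();lid()
plan([1.51,1.55,1.58,1.61,1.64,1.67,1.69,1.71],alpha)"
```

```text
time: 9.7
tool_pos: [0.5477, 0.0516, 0.2263]
ee_rot: [-3.138, 0.119, 2.149]
wrist_force: [-3.2, 1.9, 0.0]
width: 0.0004
finger_force: 1.8
t 9.7 case mm [ 51.1  -1.1 226.3] z [ 0.119 -0.003 -0.993] y [-0.001  1.    -0.003] F case [-3.3 -1.6  0. ] q [ 0.06  0.05  1.38 -0.11  1.66 -0.53] w 0.0
top lid top-face theta pct [1.313 1.326 2.667] 16
scene lid top-face theta pct [1.444 1.464 1.473] 539
th 1.51 x -6.2 z -2.1 turn y 1.3 abs [ 59. 229.]
th 1.55 x -6.0 z 0.4 turn y 1.3 abs [ 65. 229.]
th 1.58 x -4.5 z 0.4 turn y 1.0 abs [ 69. 229.]
th 1.61 x -4.5 z 0.4 turn y 1.0 abs [ 74. 229.]
th 1.64 x -4.5 z 0.5 turn y 1.0 abs [ 78. 229.]
th 1.67 x -4.5 z 0.5 turn y 1.0 abs [ 83. 229.]
th 1.69 x -3.0 z 0.4 turn y 0.7 abs [ 86. 228.]
th 1.71 x -3.0 z 0.4 turn y 0.7 abs [ 89. 228.]
```

```bash
python3 -m crank '[[1,[-0.006,0,-0.002],[0,1.3,0]],[1,[-0.006,0,0.0005],[0,1.3,0]],[1,[-0.0045,0,0.0005],[0,1,0]],[1,[-0.0045,0,0.0005],[0,1,0]],[1,[-0.0045,0,0.0005],[0,1,0]],[1,[-0.0045,0,0.0005],[0,1,0]],[1,[-0.003,0,0.0005],[0,0.7,0]],[1,[-0.003,0,0.0005],[0,0.7,0]]]'
python3 -c "
from h import *
rel();lid()
plan([1.72,1.73,1.74,1.75,1.76,1.77,1.78,1.79],alpha)"
```

```text
time: 10.6
tool_pos: [0.5684, 0.0205, 0.2286]
ee_rot: [3.141, -0.018, 2.147]
wrist_force: [-1.8, 2.3, -1.9]
width: 0.0004
finger_force: 1.6
t 10.6 case mm [ 88.4  -0.7 228.6] z [-0.018  0.    -1.   ] y [-0.001  1.     0.   ] F case [-2.9 -0.2 -1.9] q [-0.07  0.13  1.27  0.01  1.74 -0.65] w 0.0
top lid top-face theta pct [1.64  1.661 1.674] 104
scene lid top-face theta pct [1.646 1.696 1.706] 340
th 1.72 x -1.1 z 0.9 turn y 0.4 abs [ 90. 228.]
th 1.73 x -1.5 z 0.2 turn y 0.3 abs [ 92. 227.]
th 1.74 x -1.5 z 0.2 turn y 0.3 abs [ 93. 227.]
th 1.75 x -1.5 z 0.2 turn y 0.3 abs [ 95. 227.]
th 1.76 x -1.5 z 0.2 turn y 0.3 abs [ 96. 227.]
th 1.77 x -1.5 z 0.2 turn y 0.3 abs [ 98. 226.]
th 1.78 x -1.5 z 0.2 turn y 0.3 abs [ 99. 226.]
th 1.79 x -1.5 z 0.2 turn y 0.3 abs [100. 226.]
```

```bash
python3 -m crank '[[1,[-0.0015,0,0],[0,0.3,0]],[1,[-0.0015,0,0],[0,0.3,0]],[1,[-0.0015,0,0],[0,0.3,0]],[1,[-0.0015,0,0],[0,0.3,0]],[1,[-0.0015,0,0],[0,0.3,0]]]'
python3 -m crank '[[1,[-0.001,0,0],[0,0,0]],[1,[-0.001,0,0],[0,0,0]],[1,[-0.001,0,0],[0,0,0]]]'
python3 -c "
from h import *
rel();lid()"
```

```text
time: 11.2
tool_pos: [0.5723, 0.0146, 0.2281]
ee_rot: [-3.142, -0.044, 2.148]
wrist_force: [-1.6, 2.7, -2.4]
width: 0.0001
finger_force: 1.5
time: 11.5
tool_pos: [0.574, 0.012, 0.2281]
ee_rot: [3.142, -0.044, 2.148]
wrist_force: [-2.3, 3.2, -2.0]
width: 0.0002
finger_force: 1.5
t 11.5 case mm [ 98.6  -0.6 228.1] z [-0.044  0.    -0.999] y [-0.001  1.     0.   ] F case [-3.9 -0.2 -2. ] q [-0.1   0.16  1.25  0.03  1.76 -0.67] w 0.0
top lid top-face theta pct [1.639 1.721 1.737] 220
scene lid top-face theta pct [1.691 1.747 1.765] 295
```

Not yet against the stop; continue 1 mm at a time until force rises.

```bash
for i in 1; do python3 -m crank '[[1,[-0.001,0,0],[0,0,0]],[1,[-0.001,0,0],[0,0,0]],[1,[0,0,0],[0,0,0]]]'; done
python3 -m crank '[[1,[-0.001,0,0],[0,0,0]],[1,[-0.001,0,0],[0,0,0]],[1,[0,0,0],[0,0,0]]]'
python3 -c "
from h import *
rel();lid()"
```

```text
time: 11.9
tool_pos: [0.5752, 0.0103, 0.2281]
ee_rot: [3.141, -0.043, 2.148]
wrist_force: [-2.6, 2.0, -2.3]
width: 0.0003
finger_force: 1.3
time: 12.2
tool_pos: [0.5759, 0.0091, 0.228]
ee_rot: [3.142, -0.045, 2.148]
wrist_force: [-2.7, 4.1, -1.4]
width: 0.0005
finger_force: 2.3
t 12.2 case mm [102.1  -0.6 228. ] z [-0.045 -0.    -0.999] y [-0.001  1.     0.   ] F case [-4.9 -0.  -1.4] q [-0.1   0.16  1.24  0.04  1.76 -0.67] w 0.001
top lid top-face theta pct [1.664 1.739 1.759] 224
scene lid top-face theta pct [1.707 1.759 1.785] 277
```

```bash
python3 -m crank '[[1,[-0.001,0,0],[0,0,0]],[1,[-0.001,0,0],[0,0,0]],[1,[0,0,0],[0,0,0]]]'
python3 -m crank '[[1,[-0.001,0,0],[0,0,0]],[1,[0,0,0],[0,0,0]]]'
python3 -c "
from h import *
rel();lid()"
```

```text
time: 12.6
tool_pos: [0.576, 0.0088, 0.2279]
ee_rot: [-3.141, -0.048, 2.149]
wrist_force: [-4.0, 8.2, -1.2]
width: 0.0007
finger_force: 4.3
time: 12.8
tool_pos: [0.5761, 0.0088, 0.2279]
ee_rot: [-3.141, -0.05, 2.15]
wrist_force: [-6.4, 8.3, 0.3]
width: -0.0001
finger_force: 5.3
t 12.8 case mm [102.4  -0.6 227.9] z [-0.05  -0.001 -0.999] y [-0.003  1.    -0.001] F case [-10.4  -0.9   0.3] q [-0.11  0.16  1.24  0.04  1.77 -0.68] w -0.0
top lid top-face theta pct [1.666 1.743 1.759] 232
scene lid top-face theta pct [1.709 1.759 1.786] 279
```

The position has stopped moving while the force climbed to 10 N, so the lid is on its stop. Backing off.

```bash
python3 -m crank '[[1,[0.003,0,0],[0,0,0]],[1,[0.005,0,0],[0,0,0]],[1,[0.01,0,-0.002],[0,0,0]],[1,[0.02,0,-0.01],[0,0,0]],[1,[0.03,0,-0.04],[0,0,0]],[1,[0.03,0,-0.04],[0,0,0]],[1,[0,0,0],[0,0,0]],[1,[0,0,0],[0,0,0]]]'
python3 - <<'E'
from h import *
rel();lid()
s=snap('scene');w=snap('top')
for nm,cy in(('L',.068),('R',-.068)):
    q=((pts(w)-C)@Rc).reshape(-1,3);m=(abs(q[:,1]-cy)<.014)&(q[:,0]<-.08)&(q[:,0]>-.18)&(q[:,2]>.01)&(q[:,2]<.15)
    print(nm,m.sum(),(q[m].min(0)*1e3).round(),(q[m].max(0)*1e3).round())
cv2.imwrite('pics/e.png',np.hstack([cv2.resize(s['color'][110:290,130:370],(400,300)),cv2.resize(w['color'],(400,300))])[:,:,::-1])
E
```

```text
time: 13.7
tool_pos: [0.5266, 0.0859, 0.3272]
ee_rot: [3.136, -0.04, 2.15]
wrist_force: [0.5, 0.1, -0.6]
width: 0.0004
finger_force: 0.0
t 13.7 case mm [ 1.080e+01 -1.000e-01  3.272e+02] z [-0.04   0.005 -0.999] y [-0.003  1.     0.005] F case [ 0.2  0.5 -0.6] q [ 0.03  0.07  1.15  0.04  1.94 -0.53] w 0.0
top lid top-face theta pct [1.742 1.754 1.767] 52
scene lid top-face theta pct [1.705 1.755 1.784] 282
L 173 [-163.   55.   10.] [-80.  82.  75.]
R 183 [-139.  -81.   10.] [-80. -54.  69.]
```

View pics/e.png

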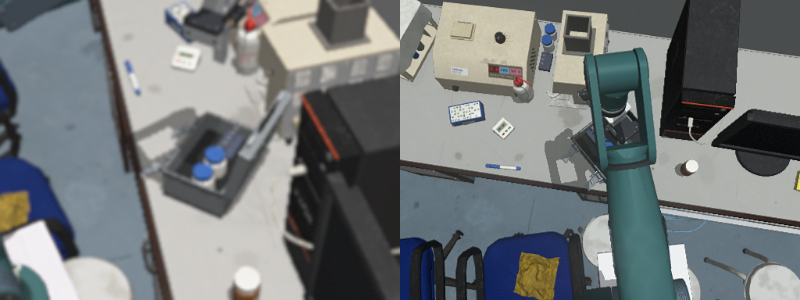

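The scene crop shows the lid standing open at about (265,125), with the timer, marker and jar where they were and the arm clear. One plane-fit check of the lid angle before handing in.

Run:
```python
from h import *
for n in('scene','top'):
    q=((pts(snap(n))-C)@Rc).reshape(-1,3)*1e3
    m=(abs(q[:,1])<95)&(q[:,0]>50)&(q[:,0]<150)&(q[:,2]>110)&(q[:,2]<235);x=q[m]
    best=0;g=np.random.default_rng(0)
    if len(x)<30: print(n,len(x));continue
    for _ in range(800):
        a=x[g.choice(len(x),3,False)];k=np.cross(a[1]-a[0],a[2]-a[0]);k/=np.linalg.norm(k)+1e-9
        i=abs((x-a[0])@k)<2.5
        if i.sum()>best:best=i.sum();I=i
    c=x[I].mean(0);k=np.linalg.svd(x[I]-c)[2][2];k*=np.sign(k[0])
    print(n,len(x),best,'normal',k.round(3),'theta',np.pi/2+np.arctan2(-k[2],k[0]),'at',c.round())
P=pts(snap('top'))
for nm,(u,v) in dict(timer=(207,257),marker=(205,334),jar=(578,335)).items():print(nm,P[int(v*.64),int(u*.64)].round(3))
```

```text
scene 452 211 normal [ 0.219 -0.002  0.976] theta 0.22083195930919608 at [116. -11. 215.]
top 149 120 normal [ 0.988  0.09  -0.124] theta 1.6961248171921288 at [107. -33. 172.]
timer [0.646 0.464 0.023]
marker [0.502 0.478 0.009]
jar [ 0.412 -0.197  0.087]
```

The scene fit picked the lid's front face, now on top, and gives theta = 1.57 + 0.22 = 1.79 rad. That puts the lid on its stop. The bystanders haven't moved.

```bash
python3 -c "
from bench import robot
print(robot.close_job())"
```

```text
the job is handed in; nothing more can be done
None
```

I threw both latches open and laid the lid back on its stop (about 1.79 rad measured, at most about 10 N on it); the timer, jar and marker did not move, and I handed the job in with the arm clear, though no verdict came back.

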